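# Cradle the scanner gun and pull its trigger

### The job

Scan the black-capped bottle: pick up the scanner gun by its barrel, lay it on its side in the grey cradle with its barrel down in both saddles, its rear end just in front of the rear stop, the foot of its grip on the rest and its window facing the bottle, and let go of it. Then take hold of it the other way, across its grip and trigger, squeeze the orange trigger fully in for about half a second, and let it spring back, leaving the gun in the cradle. Do not pull the trigger before the gun is in the cradle, and do not disturb the bottle, the timer or the purple rack.

Things in the scene. Friction and masses are not known exactly. Their poses are not given: they have to be found in the camera images.
- scanner: White pistol-shaped scanner gun, black ends, loose, 0.3 kg, lying flat on its side. Origin: underside, on the barrel's middle line. +x = where the window looks, +z up, grip to -y. In mm: barrel x -75..95, y -22..22, z 0..40; grip x -38..-10, y -22..-118, z 5..35; black foot of the grip x -46..-2, y -108..-132, z 0..40.
- trigger (a joint): Orange trigger, sprung, hinged about the gun's z axis at (11, -24, 20) mm of the gun. 0 = out (released), 0.35 rad = fully in, towards the grip; 2 N to start, 7 N fully in. Blade: y -26 to -71 mm, 10 mm thick (x 6 to 16 when out), 18 mm high in z.
- trigger_pad (a point): Point on the trigger's front face where it is squeezed, (16, -52, 20) mm of the gun when out. Squeeze along the gun's x with the other finger behind the grip (x -38): 54 mm apart with the trigger out, 44 mm with it in.
- scanner_hold (a point): Where to carry the gun: middle of the barrel's free stretch, (45, 0, 20) mm of the gun, fingers closing along the gun's y, 44 mm wide.
- scanner_nose (a point): Middle of the gun's window, at (95, 0, 20) mm of the gun.
- scanner_butt (a point): Middle of the foot of the grip, at (-24, -120, 20) mm of the gun.
- cradle: Grey cradle, fixed, 6 mm base plate. Origin on the worktop; axes as the gun in it (grip side -y). In mm: two saddles 18 wide at x -60 and 79, floors at z 22, 52 between cheeks (y -26..26), flared on top, up to z 52; rear stop's face at x -84, up to z 40; black rest for the foot, 60 x 30 at (-24, -120), z 22. The gun's origin belongs at (0, 0, 22).
- cradle_nose (a point): Where scanner_nose is when the gun is in the cradle: (95, 0, 42) mm of the cradle; same axes.
- cradle_butt (a point): Where scanner_butt is when the gun is in the cradle: (-24, -120, 42) mm of the cradle; same axes.
- bottle: White bottle with a black cap, 50 mm across, 117 mm tall, standing loose in front of the cradle; origin at its underside. To be scanned, not touched.
- lab_timer: White timer with buttons, 62 x 62 x 19 mm, loose bystander; origin at its underside.
- cool_rack: Purple rack with small tubes, 59 x 105 x 41 mm, loose bystander; origin at its underside.

How it is judged:
By the outcome, as a careful person would: the job done as asked, in the order asked, and still so for the second after the job is handed in, with the robot touching nothing.
It also fails if it takes over 48 s, if anything falls off the work surface, if the arm or the gripper's body presses on something with over 40 N, if the wrist force passes 120 N, or if a joint passes its speed limit or range.

### The arm

A 6-joint arm with a two-finger parallel gripper is mounted at the origin on the work surface; the furniture and walls round the work are solid. World frame = base frame: x ahead of the robot, y to its left, z up, the work surface at z = 0. Lengths are in m, angles in rad, forces in N, time in s.
With the tool pointing down it reaches from about 0.425 to 0.95 m from the base axis. Payload 3.5 kg.
Tool frame: the origin (TCP) lies at the very end of the fingers, on their centre line; the grasp point (between the pads) lies 19 mm behind it (ctrl.pinch_z is the distance from the TCP to the grasp point, in m); z points along the fingers, y is the line along which they close (so a half turn about z gives the same grasp; the last joint's range is limited). The gripper opens to 85 mm and grips with 20 to 120 N. Pads are 22 mm wide; open, the fingers measure 114 mm over their backs; the gripper's body (76 mm by 85 mm) begins 54 mm behind the grasp point. The pads swing forward as they close: fully open they stand 13 mm farther back than shut.
Start: joints at [0.991, 0.286, 1.577, -0, 1.279, -0.15], TCP at [0.281, 0.614, 0.231] pointing down, gripper open.
Joint ranges: [-2.77, 2.77], [-0.9, 2.22], [0.21, 2.48], [-1.53, 4.67], [0.24, 2.81], [-2.84, 2.84]. Speed limits (rad/s): [2.79, 2.79, 3.14, 3.14, 3.14, 3.14].

### API

Orientations are given as a unit quaternion [x, y, z, w].
In Python, from plant import ctrl gives the robot as it stands. The module is installed in compiled form; this text tells all that it offers.
- The arm moves only by the shell command python3 -m crank 'ROWS' [OPENING] [FORCE]. ROWS is JSON, a list of rows, each a list of 6 numbers: the shift along the tool's x, y, z in cm, then the turn, a rotation vector about the tool's x, y, z in rad. In form: [[tx, ty, tz, rx, ry, rz], ...]. A call has 1 to 10 rows; each row is the pose to reach, as a shift and turn from the pose commanded when the call began, along the tool's axes at that moment; what a row does not reach only later rows make up. A row lasts 1/10 s, in which the tool goes at most 50 mm and 8.59 degrees, less where a joint would pass 70% of its speed; a pose out of reach is approached as far as the arm can. A call with a gripper value outside its range is refused whole. OPENING is the opening, from 0 (shut) to 1 (fully open), set as the call begins (- or left out, the last holds). The fingers move at their own pace and stop on an object; FORCE is the grip in N (left out, the last holds). Time passes only in rows, so rows that repeat a pose let the fingers close. It gives the time, the measured TCP pose, the force, the opening and the grip force at its end, in the units of the state.
- ctrl.get_state(): the state, without advancing time (a new reading comes with each control period).
- ctrl.read_camera(name): name is "scene" or "top" or "wrist"; returns (picture, depth): 400x640x3 uint8, blue, green, red; 400x640 float32, m along the optical axis (not along the pixel's ray), 0 where there is no reading.
- ctrl.camera_info(name): a dict with "K" (3x3 intrinsics, pixels), "k1" (the pictures are not rectified: a ray, as slopes to the right and down, at radius r is drawn at 1 + k1 r^2 times it, then the intrinsics apply), "origin" and "orientation" of the camera in the world. Camera axes: x right, y down, z forward; pixel columns grow to the right and rows downward; lengths in m; the calibration is good to about 2 mm. A picture is of the moment at which its call begins: read the wrist's pose just before it. camera_info takes no time and is no camera call; for the wrist camera it gives the pose at the moment of the call.
- ctrl.sign_off(): hands the job in; it is judged then, once.
The state is a dict: "time": time; "qpos": joint angles; "dq": joint speeds; "joint_efforts": joint torques, N m; "eef_pos": TCP position; "tcp_rot": TCP orientation; "contact_force": force on the tool from outside, world axes, zero at the start; "wrist_torque": the same for the moment, N m; "opening": opening from 0.0 (shut) to 1.0 (fully open); "finger_force": force on a finger pad.
Only numpy, scipy, OpenCV 4.12 (cv2) and the standard library are available. Lean on these libraries where they do the work, as an engineer would, in place of code of your own. Each camera call takes 0.05 s, during which the arm holds its last target. There are 200 camera calls.

## Working session

There is one attempt and no reset: what is moved stays moved. The work goes in short steps, Python scripts to look and compute and a shell command to move; the robot and the scene stay as the last step left them, time stands still between calls to the robot, and variables do not carry over. Pictures are saved under pics/ and viewed, at most 10 in all, crops included, and the job is handed in when it is done.

```bash
mkdir -p pics; cat > h.py <<'E'
import numpy as np, cv2
from scipy.spatial.transform import Rotation as R
from plant import ctrl
def cam(n):
    i=ctrl.camera_info(n); p,d=ctrl.read_camera(n); return p,d,i
def rot(o):
    o=np.array(o,float); return o if o.shape==(3,3) else R.from_quat(o).as_matrix()
def rays(i,uv):
    K=np.array(i["K"]); uv=np.atleast_2d(uv).astype(float)
    s=np.c_[(uv[:,0]-K[0,2])/K[0,0],(uv[:,1]-K[1,2])/K[1,1]]; t=s.copy()
    for _ in range(20): t=s/(1+i["k1"]*(t**2).sum(1,keepdims=True))
    return np.c_[t,np.ones(len(t))]
def plane(i,uv,z):
    r=rays(i,uv)@rot(i["orientation"]).T; o=np.array(i["origin"])
    return o+r*((z-o[2])/r[:,2])[:,None]
def pts(i,uv,d):
    uv=np.atleast_2d(uv).astype(int); r=rays(i,uv)*d[uv[:,1],uv[:,0]][:,None]
    return r@rot(i["orientation"]).T+np.array(i["origin"])
E
python3 - <<'E'
from h import *
for n in("top","scene"):
    p,d,i=cam(n); cv2.imwrite(f"pics/{n}0.png",p); np.save(n+"0.npy",d); print(n,i)
s=ctrl.get_state(); print(s["time"],s["eef_pos"],s["tcp_rot"],s["contact_force"],ctrl.pinch_z)
E
```

```text
top {'K': array([[389.75954176,   0.        , 324.33556424],
       [  0.        , 389.75954176, 205.55465778],
       [  0.        ,   0.        ,   1.        ]]), 'k1': -0.08167207569904934, 'origin': array([0.4871727 , 0.12281706, 1.15732209]), 'orientation': array([-0.70021017,  0.7126983 , -0.03042429,  0.02900372])}
scene {'K': array([[387.67176566,   0.        , 320.21058003],
       [  0.        , 387.67176566, 200.22810778],
       [  0.        ,   0.        ,   1.        ]]), 'k1': 0.018818712615305096, 'origin': array([1.5399374 , 0.18879029, 0.54940729]), 'orientation': array([ 0.5720518 ,  0.62951679, -0.38704753, -0.3558926 ])}
0.1 [0.28090373 0.61312901 0.23006924] [ 2.13255886e-01  9.76995816e-01 -9.72129020e-04 -3.97914062e-04] [-0.71878092 -0.38833834 -1.21115656] 0.0187
```

View pics/top0.png

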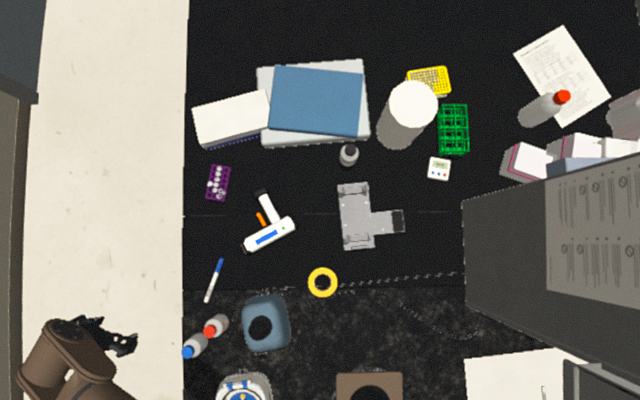

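View pics/scene0.png

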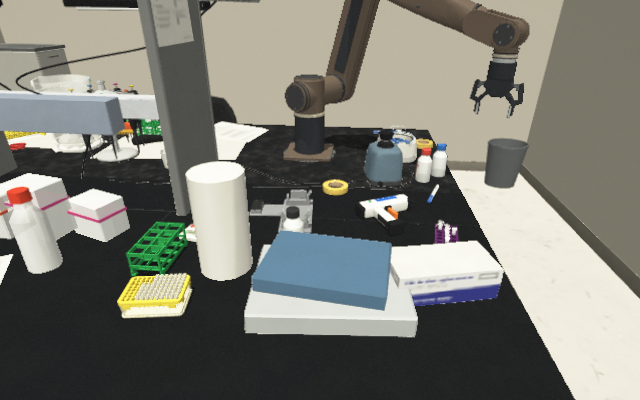

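The top view shows the gun around (268,225), with its window to the lower left and its grip going up. The cradle is at (360,215) with its black rest at (397,221). The bottle is at (349,155), the timer at (438,168) and the rack at (217,183). The scene view agrees. Next I measure from depth.

```bash
python3 - <<'E'
from h import *
p=cv2.imread("pics/top0.png"); d=np.load("top0.npy"); i=ctrl.camera_info("top")
def reg(u0,u1,v0,v1):
    g=np.mgrid[v0:v1,u0:u1]; uv=np.c_[g[1].ravel(),g[0].ravel()]; return uv,pts(i,uv,d)
def rect(n,P):
    r=cv2.minAreaRect((P[:,:2]*1000).astype(np.float32)); print(n,len(P),np.round(r[0],1),np.round(r[1],1),round(r[2],1),"zmed",np.median(P[:,2]).round(4))
uv,P=reg(230,310,180,262); print("table",np.median(P[:,2]))
m=P[:,2]>.015; rect("gun all",P[m]); 
c=p[uv[:,1],uv[:,0]].astype(int); G=P[m]
o=(c[:,2]>180)&(c[:,0]<90)&(c[:,1]<170); print("orange",P[o].mean(0),o.sum())
hull=cv2.convexHull((G[:,:2]*1000).astype(np.float32)); print(cv2.approxPolyDP(hull,6,True)[:,0].round(0).tolist())
uv,P=reg(325,415,175,258)
rect("cradle >.03",P[P[:,2]>.035]); rect("cradle base",P[P[:,2]>.003]);
m=(P[:,2]>.017)&(uv[:,0]>383); rect("rest",P[m])
for n,b in dict(bottle=(335,362,142,170),timer=(424,454,154,184),rack=(200,236,160,205)).items():
    _,P=reg(*b); rect(n,P[P[:,2]>.012]); print(P[:,2].max())
x=p[165:265,180:420]; cv2.imwrite("pics/c1.png",cv2.resize(x,None,fx=3.3,fy=3.3,interpolation=cv2.INTER_CUBIC))
E
```

```text
table 0.0007965887993531817
gun all 1453 [555.3 257.9] [184.  240.3] 10.7 zmed 0.0379
orange [0.54589991 0.30484544 0.02588741] 55
[[625.0, 326.0], [475.0, 365.0], [449.0, 351.0], [487.0, 123.0], [639.0, 289.0]]
cradle >.03 203 [551.8  33.2] [128.9 187.1] 71.5 zmed 0.046
cradle base 3110 [552.1 -13.7] [270.3 244.4] 88.9 zmed 0.0068
rest 230 [524.5   7.3] [ 59.7 237.5] 5.9 zmed 0.0227
bottle 324 [621.6  91.9] [ 49.3 271.5] 66.7 zmed 0.0836
1.1573220862568803
timer 435 [617.5 -66. ] [ 78.8 452.1] 24.7 zmed 0.017
1.1573220862568803
rack 697 [603.8 285.4] [384.9 109.5] 70.2 zmed 0.0254
1.1573220862568803
```

View pics/c1.png

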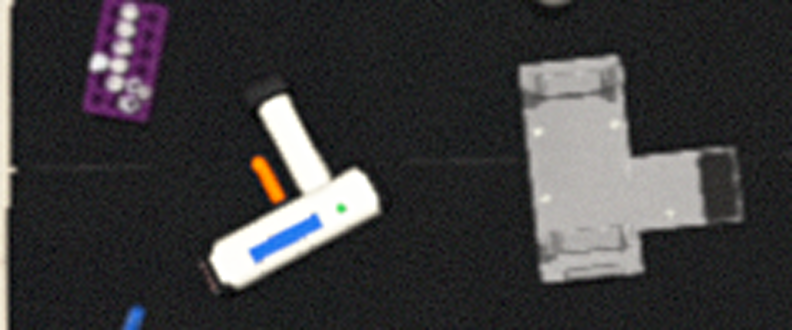

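The crop shows the gun with its dark nose at lower left (210,275), the trigger at (267,180) and the foot at (265,92). The cradle's front saddle is at the top, the rear stop at the bottom (600,270) and the rest at (718,185). I'll refit with invalid depth pixels removed.

```bash
python3 - <<'E'
from h import *
p=cv2.imread("pics/top0.png"); d=np.load("top0.npy"); i=ctrl.camera_info("top")
def reg(u0,u1,v0,v1):
    g=np.mgrid[v0:v1,u0:u1]; uv=np.c_[g[1].ravel(),g[0].ravel()]; uv=uv[d[uv[:,1],uv[:,0]]>.5]; return uv,pts(i,uv,d)
def rect(n,P):
    r=cv2.minAreaRect((P[:,:2]*1000).astype(np.float32)); print(n,len(P),np.round(r[0],1),np.round(r[1],1),round(r[2],1),"z",np.median(P[:,2]).round(4))
    return r
uv,P=reg(230,310,180,262); rect("gun all",P[P[:,2]>.015])
m=np.zeros(p.shape[:2],np.uint8); q=P[:,2]>.02; m[uv[q,1],uv[q,0]]=255
e=cv2.morphologyEx(m,cv2.MORPH_OPEN,cv2.getStructuringElement(cv2.MORPH_ELLIPSE,(12,12)))
rect("barrel",P[e[uv[:,1],uv[:,0]]>0])
uv,P=reg(325,415,175,258); print(np.percentile(P[:,2],[1,50,99]))
c=p[uv[:,1],uv[:,0]].astype(int)
rect("cradle base",P[(c.min(1)>90)]); rect("plate",P[(P[:,2]>.004)]);
rect("rest",P[(P[:,2]>.016)&(uv[:,0]>383)])
for a,b in((175,200),(225,258)):
    k=(uv[:,1]>=a)&(uv[:,1]<b)&(uv[:,0]<380)&(P[:,2]>.016); rect("saddle",P[k])
for n,b in dict(bottle=(335,362,142,170),timer=(424,454,154,184),rack=(200,236,160,205)).items():
    _,P=reg(*b); rect(n,P[P[:,2]>.01])
print(ctrl.camera_info("wrist")["origin"],rot(ctrl.camera_info("wrist")["orientation"]).round(3), rot(ctrl.get_state()["tcp_rot"]).round(3))
E
```

```text
gun all 1431 [550.8 307.2] [155.1 174.6] 27.6 z 0.0378
barrel 892 [506.1 282.7] [ 51.9 172.4] 27.4 z 0.0394
[-0.00482551  0.00185675  0.04268539]
cradle base 2518 [557.7 -18.1] [198.3 186.4] 5.6 z 0.0069
plate 2631 [552.  -15.4] [267.5 243.6] 89.1 z 0.0074
rest 218 [535.1 -94.8] [60.2 30.8] 4.2 z 0.0225
saddle 187 [627.4  34. ] [18.5 82. ] 5.2 z 0.0246
saddle 218 [477.4  23.1] [41.  78.5] 4.9 z 0.0251
bottle 323 [724.7  47.6] [49.3 46.1] 65.0 z 0.0835
timer 442 [ 697.3 -225.2] [64.8 77.1] 80.0 z 0.0169
rack 690 [657.7 434.4] [ 57.6 105.4] 79.5 z 0.0254
[0.20803415 0.64589624 0.37211831] [[ 0.416  0.864  0.284]
 [ 0.909 -0.394 -0.133]
 [-0.003  0.313 -0.95 ]] [[-0.909  0.417 -0.001]
 [ 0.417  0.909 -0.002]
 [ 0.    -0.002 -1.   ]]
```

Measurements agree with the given sizes:
- **Gun:** origin at about (507, 272.6) mm, yaw 117.5°.
- **Cradle:** origin at about (548.7, 27.0) mm, yaw 5.0°. The saddle-to-rest distance measures 158.5 mm against 158.1 mm given.

I'm moving above the hold point at about (486, 312.5), with the tool's y axis along the gun's y axis.

```bash
python3 -m crank '[[-31.2,-18.8,8,0,0,0.66],[-31.2,-18.8,8,0,0,0.66],[-31.2,-18.8,8,0,0,0.66],[-31.2,-18.8,8,0,0,0.66],[-31.2,-18.8,8,0,0,0.66],[-31.2,-18.8,8,0,0,0.66],[-31.2,-18.8,8,0,0,0.66],[-31.2,-18.8,8,0,0,0.66],[-31.2,-18.8,8,0,0,0.66],[-31.2,-18.8,8,0,0,0.66]]' 1
python3 - <<'E'
from h import *
s=ctrl.get_state(); i=ctrl.camera_info("wrist"); p,d=ctrl.read_camera("wrist"); cv2.imwrite("pics/w1.png",p); np.save("w1.npy",d)
s=ctrl.get_state(); print(s["time"],s["eef_pos"],rot(s["tcp_rot"]).round(3),abs(s["dq"]).max())
g=np.mgrid[0:400,0:640]; uv=np.c_[g[1].ravel(),g[0].ravel()]; dd=d[uv[:,1],uv[:,0]]; uv=uv[dd>.05]; P=pts(i,uv,d)
O=np.array([.507,.2726]); 
k=(P[:,2]>.015)&(P[:,2]<.055)&(np.linalg.norm(P[:,:2]-[.55,.3],axis=1)<.16); P=P[k]; uv=uv[k]
r=cv2.minAreaRect((P[:,:2]*1000).astype(np.float32)); print(r,len(P),np.percentile(P[:,2],[5,50,95]))
m=np.zeros((400,400),np.uint8); q=((P[:,:2]-[.35,.1])*1000).astype(int); m[q[:,1].clip(0,399),q[:,0].clip(0,399)]=255
m=cv2.morphologyEx(m,cv2.MORPH_CLOSE,np.ones((5,5))); e=cv2.morphologyEx(m,cv2.MORPH_OPEN,cv2.getStructuringElement(cv2.MORPH_ELLIPSE,(35,35)))
c=max(cv2.findContours(e,0,2)[0],key=cv2.contourArea); r=cv2.minAreaRect(c); print("barrel",np.array(r[0])+[350,100],r)
E
```

```text
time: 1.1
eef_pos: [0.4863, 0.3124, 0.1509]
tcp_rot: [0.519, 0.855, -0.0, -0.001]
contact_force: [-0.7, 0.2, -0.2]
opening: 1.0
finger_force: 0.0
1.15 [0.48611959 0.31318051 0.15128727] [[-0.463  0.886 -0.   ]
 [ 0.886  0.463  0.   ]
 [ 0.    -0.    -1.   ]] 0.02104143668016855
((577.547607421875, 330.20904541015625), (237.90211486816406, 172.93931579589844), 32.082427978515625) 18023 [0.02171407 0.03687478 0.040327  ]
barrel [504.06227112 284.15484619] ((154.06227111816406, 184.15484619140625), (52.39134979248047, 170.98695373535156), 27.492835998535156)
```

View pics/w1.png

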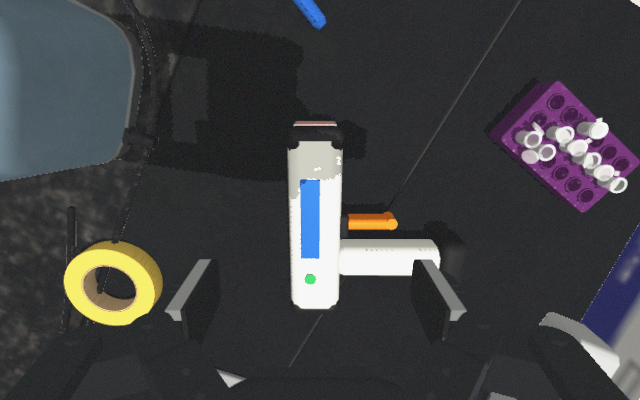

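The wrist view shows the barrel from (315,125), at the nose, to (315,305), with the trigger at (370,222) and the grip to the right. I'll slice the barrel at the hold stretch, which has no grip, for its true centre line.

```bash
python3 - <<'E'
from h import *
def sl(P,n):
    a=np.radians(117.5); X=np.array([np.cos(a),np.sin(a)]); Y=np.array([-X[1],X[0]])
    q=(P[:,:2]-[.507,.2726]); x=q@X*1000; y=q@Y*1000; z=P[:,2]*1000
    for x0 in(25,35,45,55,65):
        k=(abs(x-x0)<5)&(z>33)&(abs(y)<40); print(n,x0,k.sum(),np.percentile(y[k],[1,99]).round(1), np.percentile(y[k],[1,99]).mean().round(1),z[k].mean().round(1))
    k=(z>25)&(abs(y)<18); print("x range",np.percentile(x[k],[.3,99.7]).round(1))
    k=(z>25)&(z<45)&(y<-40)&(y>-95)&(x<0); print("grip x",np.percentile(x[k],[1,99]).round(1))
# wrist saved frame: arm unmoved since
i=ctrl.camera_info("wrist"); d=np.load("w1.npy"); g=np.mgrid[0:400,0:640]; uv=np.c_[g[1].ravel(),g[0].ravel()]
sl(pts(i,uv[d.ravel()>.05],d),"w")
i=ctrl.camera_info("top"); d=np.load("top0.npy"); sl(pts(i,uv[d.ravel()>.05],d),"t")
E
```

```text
w 25 555 [-19.7  20.3] 0.3 39.3
w 35 571 [-19.5  20. ] 0.2 39.3
w 45 598 [-20.   20.6] 0.3 39.3
w 55 5873 [-39.3  39.4] 0.0 209.1
w 65 7503 [-38.9  38.7] -0.1 215.7
x range [-71.6  97.4]
grip x [-34.8  -9.5]
t 25 52 [-20.6  20. ] -0.3 39.5
t 35 50 [-20.4  20.9] 0.3 40.2
t 45 52 [-19.9  20.6] 0.3 39.5
t 55 49 [-19.7  20.2] 0.2 39.6
t 65 53 [-20.   20.5] 0.3 38.8
x range [-700.4  446.2]
grip x [-672.7  -11.5]
```

```bash
python3 -m crank '[[0.1,0,5,0,0,0],[0.1,0,9,0,0,0],[0.1,0,12,0,0,0],[0.1,0,13.4,0,0,0],[0.1,0,14.3,0,0,0],[0.1,0,14.3,0,0,0]]' 1 70
python3 -m crank '[[0,0,0,0,0,0],[0,0,0,0,0,0],[0,0,0,0,0,0],[0,0,0,0,0,0],[0,0,0,0,0,0],[0,0,0,0,0,0],[0,0,0,0,0,0],[0,0,0,0,0,0]]' 0 70
```

```text
time: 1.75
eef_pos: [0.4858, 0.3143, 0.0082]
tcp_rot: [0.518, 0.855, -0.0, -0.0]
contact_force: [-0.0, -0.3, 1.0]
opening: 0.998
finger_force: 0.0
time: 2.55
eef_pos: [0.4872, 0.3141, 0.0101]
tcp_rot: [0.518, 0.855, 0.001, 0.001]
contact_force: [-0.9, -0.7, 6.0]
opening: 0.502
finger_force: 73.6
```

```bash
python3 -m crank '[[0,0,-2,0,0,0],[0,0,-5,0,0,0],[0,0,-8,0,0,0],[0,0,-12,0,0,0],[0,0,-14,0,0,0],[0,0,-14,0,0,0],[0,0,-14,0,0,0]]'
cat > held.py <<'E'
from h import *
s=ctrl.get_state(); i=ctrl.camera_info("wrist"); p,d=ctrl.read_camera("wrist"); cv2.imwrite("pics/wh.png",p)
T=rot(s["tcp_rot"]); t=np.array(s["eef_pos"]); print(s["time"],t.round(4),R.from_matrix(T).as_quat().round(4))
g=np.mgrid[0:400,0:640]; uv=np.c_[g[1].ravel(),g[0].ravel()]; uv=uv[d.ravel()>.05]
P=(pts(i,uv,d)-t)@T*1000; c=p[uv[:,1],uv[:,0]].astype(int)
w=(c.min(1)>120)&(abs(P[:,1])<17)&(P[:,2]>-60)&(P[:,2]<20)&(P[:,0]<70)&(P[:,0]>-140)
Q=P[w]; A=np.c_[Q[:,0],Q[:,1],np.ones(len(Q))]
for _ in range(4):
    f=np.linalg.lstsq(A,Q[:,2],rcond=None)[0]; r=abs(Q[:,2]-A@f)<2; A=A[r];Q=Q[r]
print("top face z=%.3f x + %.3f y + %.1f (tool mm)"%tuple(f),len(Q))
k=(abs(P[:,2]-f[0]*P[:,0]-f[1]*P[:,1]-f[2])<6)&(abs(P[:,1])<15)&(P[:,0]>-150)&(P[:,0]<70); print("x range",np.percentile(P[k,0],[.3,99.7]))
b=(c[:,0]>180)&(c[:,2]<90)&(abs(P[:,1])<25)&(abs(P[:,2])<60); q=P[b][:,:2].astype(np.float32); print("label",cv2.minAreaRect(q))
for x0 in(-105,-95,10,-85,20,-25):
    k=(abs(P[:,0]-x0)<4)&(abs(P[:,2]-f[0]*P[:,0]-f[1]*P[:,1]-f[2])<5)&(abs(P[:,1])<30); print(x0,np.percentile(P[k,1],[1,99]).round(1) if k.sum()>9 else None)
k=(P[:,1]>40)&(P[:,1]<95)&(P[:,2]>-50)&(P[:,2]<30)&(c.min(1)>120); print("grip x",np.percentile(P[k,0],[1,99]).round(1))
E
python3 held.py
```

```text
time: 3.25
eef_pos: [0.4851, 0.3132, 0.1469]
tcp_rot: [0.518, 0.855, -0.001, -0.001]
contact_force: [-1.2, -1.4, -3.6]
opening: 0.5
finger_force: 72.8
3.25 [0.4851 0.3132 0.1469] [ 5.184e-01  8.551e-01 -8.000e-04 -7.000e-04]
top face z=0.022 x + 0.000 y + -28.8 (tool mm) 4938
x range [-35.90964038  49.42902621]
label ((-14.703426361083984, -4.2973785400390625), (46.55876541137695, 15.540074348449707), 0.49244192242622375)
-105 None
-95 None
10 [-27.6  27.5]
-85 None
20 [-19.6  19.6]
-25 [-19.4  18.8]
grip x [-61.6 -56.1]
```

Gun held level; its underside is 11 mm below the TCP, and the TCP is at gun x of about 46. Now moving over the cradle.

```bash
python3 -m crank '[[-3,-0.3,0,0,0,0.12],[-7,-0.8,0,0,0,0.25],[-11,-1.2,0,0,0,0.39],[-15,-1.7,0,0,0,0.53],[-19,-2.1,0,0,0,0.67],[-23,-2.6,0,0,0,0.81],[-27,-3,0,0,0,0.95],[-30.1,-3.4,0,0,0,1.09],[-30.1,-3.4,0,0,0,1.22],[-30.1,-3.4,0,0,0,1.35]]'
python3 -m crank '[[0,0,0,0,0,0.14],[0,0,0,0,0,0.28],[0,0,0,0,0,0.42],[0,0,0,0,0,0.55],[0,0,0,0,0,0.613],[0,0,0,0,0,0.613],[0,0,0,0,0,0.613],[0,0,0,0,0,0.613]]'
python3 held.py; python3 - <<'E'
from h import *
p,d,i=cam("top"); cv2.imwrite("pics/t2.png",p)
g=np.mgrid[150:300,280:460]; uv=np.c_[g[1].ravel(),g[0].ravel()]; uv=uv[d[uv[:,1],uv[:,0]]>.5]; P=pts(i,uv,d)
a=np.radians(5); X=np.array([np.cos(a),np.sin(a)]);Y=np.array([-X[1],X[0]])
q=(P[:,:2]-[.5487,.027])*1000; x=q@X;y=q@Y; c=p[uv[:,1],uv[:,0]].astype(int)
w=(P[:,2]>.12)&(P[:,2]<.20)&(c.min(1)>130)
k=w&(abs(y)<35)&(x<-15); print("rear barrel x,y",np.percentile(x[k],[1,99]),np.percentile(y[k],[2,98]),P[k,2].mean())
k=w&(y<-40)&(y>-100); print("grip",np.percentile(x[k],[2,98]),P[k,2].mean(), np.polyfit(y[k],x[k],1))
f=(P[:,2]>.12)&(P[:,2]<.20)&(y<-108)&(y>-150); print("foot",x[f].min(),x[f].max(),y[f].min(),y[f].max(),P[f,2].mean())
k=(P[:,2]>.11)&(P[:,2]<.20)&(x>65)&(x<120)&(abs(y)<40); print("nose",x[k].max(),y[k].min(),y[k].max(),P[k,2].mean())
E
```

```text
time: 4.3
eef_pos: [0.5938, 0.0297, 0.1448]
tcp_rot: [0.94, 0.34, -0.002, -0.001]
contact_force: [0.2, 0.2, -3.2]
opening: 0.505
finger_force: 72.7
time: 5.1
eef_pos: [0.5946, 0.031, 0.1471]
tcp_rot: [0.999, 0.045, -0.001, -0.0]
contact_force: [-0.2, -0.3, -3.1]
opening: 0.499
finger_force: 72.8
5.1 [0.5946 0.031  0.1471] [ 9.99e-01  4.49e-02 -9.00e-04 -1.00e-04]
top face z=0.029 x + -0.028 y + -28.9 (tool mm) 3948
x range [-34.57691802  51.59429962]
label ((-12.580280303955078, -2.8621573448181152), (45.81254577636719, 15.547836303710938), 0.47272831201553345)
-105 None
-95 None
10 [-29.3  28.7]
-85 None
20 [-18.5  21. ]
-25 [-18.1  20.2]
grip x [-59.6 -54.7]Traceback (most recent call last):
  File "<stdin>", line 7, in <module>
    return _quantile_unchecked(
        a, q, axis, out, overwrite_input, method, keepdims, weights)
    return _ureduce(a,
                    func=_quantile_ureduce_func,
    ...<5 lines>...
                    overwrite_input=overwrite_input,
                    method=method)
    r = func(a, **kwargs)
    result = _quantile(arr,
                       quantiles=q,
    ...<2 lines>...
                       out=out,
                       weights=wgt)
    slices_having_nans = np.isnan(arr[-1, ...])
                                  ~~~^^^^^^^^^
IndexError: index -1 is out of bounds for axis 0 with size 0
```

View pics/t2.png

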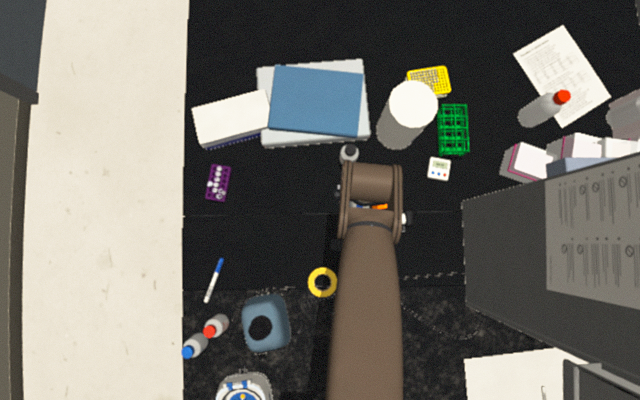

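View pics/wh.png

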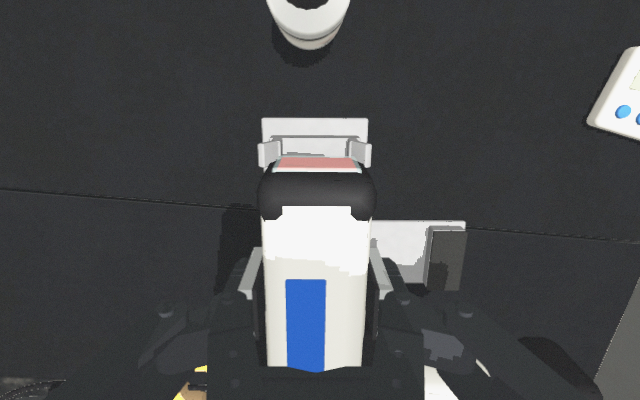

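The top view is blocked by the arm. The wrist view shows the barrel centred at column 317 over the front saddle, whose cheeks are centred at column 315. The bottle is clear at (308,20). Lowering now.

```bash
python3 -m crank '[[0,0,4,0,0,0],[0,0,7,0,0,0],[0,0,8.5,0,0,0],[0,0,9.3,0,0,0],[0,0,9.9,0,0,0],[0,0,10.4,0,0,0],[0,0,10.8,0,0,0],[0,0,11,0,0,0],[0,0,11,0,0,0]]'
```

```text
time: 6.1
eef_pos: [0.5953, 0.031, 0.0386]
tcp_rot: [0.999, 0.044, 0.0, 0.0]
contact_force: [-0.7, -0.4, -3.1]
opening: 0.503
finger_force: 72.7
```

```bash
python3 -m crank '[[0,0,0.1,0,0,0],[0,0,0.2,0,0,0],[0,0,0.3,0,0,0],[0,0,0.4,0,0,0],[0,0,0.4,0,0,0]]'
```

```text
time: 6.6
eef_pos: [0.595, 0.031, 0.0341]
tcp_rot: [0.999, 0.044, -0.0, -0.0]
contact_force: [-0.2, 0.1, -4.0]
opening: 0.504
finger_force: 72.7
```

```bash
python3 -m crank '[[0,0,0.1,0,0,0],[0,0,0.2,0,0,0],[0,0,0.3,0,0,0],[0,0,0.3,0,0,0]]'
```

```text
time: 7.0
eef_pos: [0.5953, 0.031, 0.0321]
tcp_rot: [0.999, 0.044, -0.0, 0.0]
contact_force: [-3.2, 0.9, 4.0]
opening: 0.505
finger_force: 73.4
```

Contact at the expected height: TCP 32 mm, against about 33 mm expected. Releasing and rising.

```bash
python3 -m crank '[[0,0,0,0,0,0],[0,0,0,0,0,0],[0,0,0,0,0,0],[0,0,0,0,0,0],[0,0,0,0,0,0]]' 1
python3 -m crank '[[0,0,-2,0,0,0],[0,0,-6,0,0,0],[0,0,-11,0,0,0],[-4,0,-15,0,0,0],[-8,0,-18,0,0,0],[-10,0,-18,0,0,0],[-10,0,-18,0,0,0],[-10,0,-18,0,0,0]]'
cat > look.py <<'E'
from h import *
import sys
s=ctrl.get_state(); i=ctrl.camera_info("wrist"); p,d=ctrl.read_camera("wrist"); cv2.imwrite(sys.argv[1],p); print(s["time"],s["eef_pos"].round(4),s["tcp_rot"].round(4))
g=np.mgrid[0:400,0:640]; uv=np.c_[g[1].ravel(),g[0].ravel()]; uv=uv[d.ravel()>.05]; P=pts(i,uv,d)
a=np.radians(5); X=np.array([np.cos(a),np.sin(a)]);Y=np.array([-X[1],X[0]])
q=(P[:,:2]-[.5487,.027])*1000; x=q@X;y=q@Y;z=P[:,2]*1000; c=p[uv[:,1],uv[:,0]].astype(int)
def S(n,k): print(n,k.sum(),"x",np.percentile(x[k],[1,99]).round(1),"y",np.percentile(y[k],[1,99]).round(1),"z",np.percentile(z[k],[5,50,95]).round(1)) if k.sum()>5 else print(n,None)
t=(z>54)&(z<70)
S("barrel top",t&(abs(y)<30)&(x>-90)&(x<110))
for x0 in(-40,0,30,50): S("slice %d"%x0,t&(abs(y)<(18 if x0<0 else 30))&(abs(x-x0)<5))
k=t&(abs(y)<15)&(abs(x)<90)
if k.sum()>50: print("slopes",np.polyfit(x[k],z[k],1).round(3),np.polyfit(y[k],z[k],1).round(3))
w=c.min(1)>120
S("grip",w&(z>45)&(z<66)&(y<-40)&(y>-95)); S("foot",~w&(z>50)&(z<68)&(y<-105)&(y>-145)&(x>-60)&(x<15))
o=(c[:,2]>170)&(c[:,0]<100)&(c[:,1]<180)&(z>30)&(z<60); S("trigger",o)
S("front cheeks L",(abs(x-79)<7)&(z>46)&(z<54)&(y>20)&(y<45)); S("front cheeks R",(abs(x-79)<7)&(z>46)&(z<54)&(y<-20)&(y>-45))
S("rear stop",(x<-80)&(x>-110)&(z>34)&(z<46)&(abs(y)<40)); S("rest",(z>18)&(z<26)&(y<-100)&(y>-145)&(x>-65)&(x<20))
E
python3 look.py pics/w3.png
```

```text
time: 7.5
eef_pos: [0.5953, 0.031, 0.0314]
tcp_rot: [0.999, 0.044, 0.0, 0.0]
contact_force: [-0.0, -0.3, 0.6]
opening: 0.999
finger_force: 0.0
time: 8.3
eef_pos: [0.4956, 0.0221, 0.2115]
tcp_rot: [0.999, 0.044, 0.001, 0.0]
contact_force: [-0.1, -0.3, 0.4]
opening: 1.002
finger_force: 0.0
8.3 [0.4956 0.0221 0.2115] [9.99e-01 4.43e-02 6.00e-04 1.00e-04]
barrel top 9880 x [-70.   88.9] y [-27.   19.4] z [56.1 61.1 62.9]
slice -40 427 x [-44.9 -35.2] y [-17.6  17.8] z [59.1 61.4 62.9]
slice 0 565 x [-4.9  4.7] y [-22.9  19.4] z [56.3 61.4 63. ]
slice 30 640 x [25.4 34.9] y [-21.4  19.3] z [56.9 61.4 63.2]
slice 50 652 x [45.4 54.7] y [-21.8  18.8] z [57.  61.5 63.1]
slopes [ 0.    61.493] [-1.0000e-02  6.1496e+01]
grip 1893 x [-35.7  76.6] y [-94.6 -40.4] z [49.5 55.8 57.4]
foot 1221 x [-44.3  -2.1] y [-130.2 -108.8] z [55.1 60.5 62.2]
trigger 506 x [ 7.7 17.1] y [-71.1 -30.2] z [47.8 50.2 51.6]
front cheeks L 230 x [72.3 85.7] y [20.1 41.6] z [46.5 49.7 51.8]
front cheeks R 215 x [72.3 85.8] y [-41.4 -22.7] z [46.5 49.7 52.8]
rear stop 380 x [-91.2 -84.5] y [-24.5  23.9] z [35.  38.8 40.4]
rest 478 x [-54.9   4.1] y [-133.9 -105. ] z [20.1 21.4 22.7]
```

View pics/w3.png

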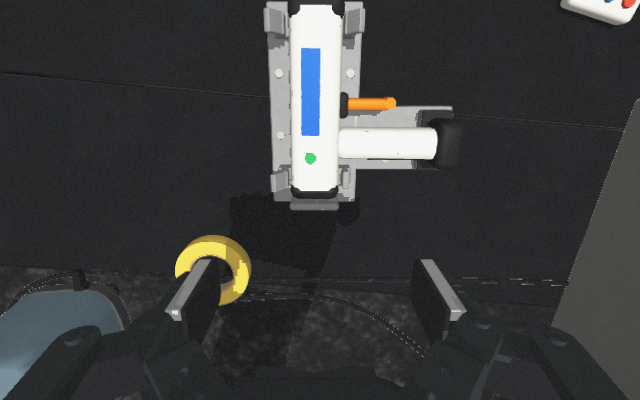

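The gun sits correctly in the cradle. Its top is at z 61.5 mm (62 expected), it is level, its foot is at x -44..-2, its x offset is about +1 mm, and the trigger is out at (370,103). Next I turn 90° to take it across grip and trigger, at gun (-10, -55).

```bash
python3 -m crank '[[1,1,0,0,0,-0.14],[2,2,0,0,0,-0.28],[3,3,0,0,0,-0.42],[4,4,0,0,0,-0.56],[4.3,5.5,0,0,0,-0.7],[4.3,5.5,0,0,0,-0.84],[4.3,5.5,0,0,0,-0.98],[4.3,5.5,0,0,0,-1.12],[4.3,5.5,0,0,0,-1.26],[4.3,5.5,0,0,0,-1.4]]' 0.75
python3 -m crank '[[0,0,3,0,0,-0.14],[0,0,5,0,0,-0.17],[0,0,5,0,0,-0.17],[0,0,5,0,0,-0.17]]'
python3 - <<'E'
from h import *
s=ctrl.get_state(); t=np.array(s["eef_pos"]);T=rot(s["tcp_rot"]); a=np.radians(5); X=np.array([np.cos(a),np.sin(a)]);Y=np.array([-X[1],X[0]])
tgt=np.array([.5487,.027])-.010*X-.055*Y; print(T.round(4), "delta tool cm",(T.T@(np.r_[tgt,.020]-t)*100).round(2), "yaw err",np.arctan2(T[1,1],T[0,1])-a)
E
```

```text
time: 9.35
eef_pos: [0.5439, -0.0289, 0.2098]
tcp_rot: [0.734, 0.68, -0.001, -0.001]
contact_force: [0.6, 0.3, -0.4]
opening: 0.746
finger_force: 0.0
time: 9.75
eef_pos: [0.5435, -0.0288, 0.1604]
tcp_rot: [0.676, 0.737, -0.0, -0.001]
contact_force: [-0.0, 0.5, -0.3]
opening: 0.753
finger_force: 0.0
[[-8.720e-02  9.962e-01 -2.000e-03]
 [ 9.962e-01  8.720e-02  5.000e-04]
 [ 7.000e-04 -1.900e-03 -1.000e+00]] delta tool cm [ 0.    0.03 14.04] yaw err -2.000158350612402e-07
```

```bash
python3 -m crank '[[0,0,4,0,0,0],[0,0,7,0,0,0],[0,0,8,0,0,0],[0,0,8,0,0,0],[0,0,8,0,0,0]]'; python3 look.py pics/w4.png
```

```text
time: 10.25
eef_pos: [0.5448, -0.0292, 0.0832]
tcp_rot: [0.675, 0.737, 0.001, 0.001]
contact_force: [-0.7, -0.1, 0.4]
opening: 0.746
finger_force: 0.0
10.25 [ 0.5448 -0.0292  0.0832] [6.754e-01 7.375e-01 7.000e-04 1.400e-03]
barrel top 28665 x [-70.3  92.7] y [-26.4  19.8] z [56.3 61.1 62.7]
slice -40 1477 x [-44.9 -35.1] y [-17.6  17.6] z [59.3 61.3 62.7]
slice 0 1681 x [-4.8  4.9] y [-21.6  19.5] z [57.1 61.4 62.9]
slice 30 1663 x [25.1 34.9] y [-21.   19.4] z [57.4 61.4 63. ]
slice 50 1664 x [45.1 54.9] y [-20.8  19.4] z [57.4 61.3 63. ]
slopes [1.0000e-03 6.1441e+01] [-8.0000e-03  6.1454e+01]
grip 3979 x [-35.3  -9.1] y [-94.3 -40.3] z [51.1 55.9 57.1]
foot 2366 x [-43.8  -2.2] y [-130.4 -108.4] z [53.9 60.3 62.1]
trigger 587 x [ 8.5 17.4] y [-71.2 -30.2] z [49.3 50.3 51.3]
front cheeks L 582 x [72.2 85.8] y [20.2 40.9] z [46.6 49.8 52.2]
front cheeks R 388 x [72.1 85.9] y [-41.5 -22.8] z [46.5 49.4 51.4]
rear stop 1433 x [-91.9 -84.4] y [-23.6  24.2] z [35.2 38.8 40.3]
rest 935 x [-54.2   5.1] y [-134.  -104.7] z [19.9 21.3 22.3]
```

View pics/w4.png

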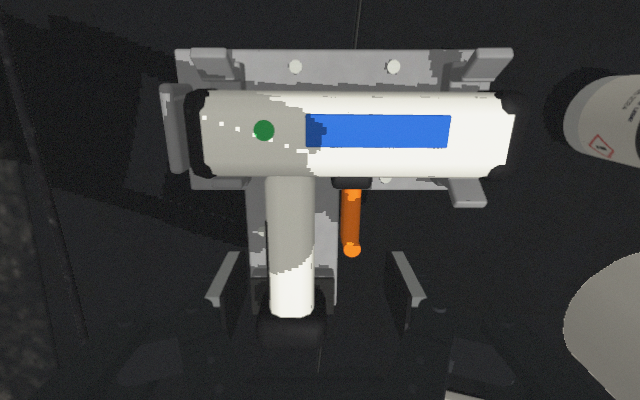

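The wrist view shows the fingers, at (225,275) and (405,275), straddling the grip (290,250) and trigger (350,220), with the rear cheek clear. Descending.

```bash
python3 -m crank '[[0,0,2,0,0,0],[0,0,3.5,0,0,0],[0,0,4.7,0,0,0],[0,0,5.5,0,0,0],[0,0,6,0,0,0],[0,0,6,0,0,0]]'
python3 -m crank '[[0,0,0,0,0,0],[0,0,0,0,0,0]]' 0.65 25
```

```text
time: 10.9
eef_pos: [0.5429, -0.0287, 0.0206]
tcp_rot: [0.675, 0.738, -0.0, -0.001]
contact_force: [-0.7, 0.5, 0.2]
opening: 0.752
finger_force: 0.0
time: 11.1
eef_pos: [0.5438, -0.0289, 0.022]
tcp_rot: [0.675, 0.738, 0.0, 0.001]
contact_force: [-0.3, 1.1, 0.4]
opening: 0.65
finger_force: 0.0
```

```bash
python3 -m crank '[[0,-0.2,0,0,0,0],[0,-0.4,0,0,0,0],[0,-0.5,0,0,0,0],[0,-0.5,0,0,0,0],[0,-0.5,0,0,0,0],[0,-0.5,0,0,0,0],[0,-0.5,0,0,0,0]]' 0.3 30
python3 - <<'E'
from h import *
p,d,i=cam("wrist"); cv2.imwrite("pics/w5.png",p); s=ctrl.get_state(); print(s["time"],s["opening"]*85,s["finger_force"],s["eef_pos"])
E
python3 -m crank '[[0,0.2,0,0,0,0],[0,0.4,0,0,0,0],[0,0.5,0,0,0,0],[0,0.5,0,0,0,0]]' 0.7
```

```text
time: 11.8
eef_pos: [0.5407, -0.0296, 0.0234]
tcp_rot: [0.675, 0.737, 0.001, 0.002]
contact_force: [3.0, 0.1, 6.7]
opening: 0.529
finger_force: 28.7
11.85 44.90180525545218 28.68534341454506 [ 0.54062138 -0.02960943  0.02334588]
time: 12.25
eef_pos: [0.5428, -0.0287, 0.0207]
tcp_rot: [0.675, 0.738, -0.0, -0.001]
contact_force: [0.4, 0.4, -1.1]
opening: 0.698
finger_force: 0.0
```

View pics/w5.png

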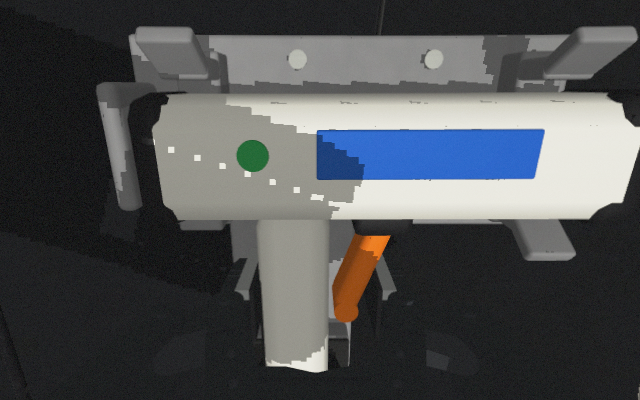

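The picture shows the trigger swung in against the grip, from (375,235) to (345,312). At 28.7 N it is well past the 7 N needed, so it is on its stop, and it was held for about 0.5 s. I've released it; now rising to check.

```bash
python3 -m crank '[[0,0,-1.5,0,0,0],[0,0,-5,0,0,0],[0,0,-10,0,0,0],[0,0,-14,0,0,0],[0,0,-16,0,0,0],[0,0,-16,0,0,0],[0,0,-16,0,0,0]]' 0.75; python3 look.py pics/w6.png
```

```text
time: 12.95
eef_pos: [0.543, -0.0288, 0.1817]
tcp_rot: [0.675, 0.738, 0.0, 0.0]
contact_force: [0.0, -0.6, -0.8]
opening: 0.75
finger_force: 0.0
12.95 [ 0.543  -0.0288  0.1817] [6.753e-01 7.375e-01 1.000e-04 3.000e-04]
barrel top 11945 x [-73.8  89.7] y [-26.4  19.6] z [56.1 61.  62.8]
slice -40 597 x [-44.9 -35.1] y [-17.5  17.4] z [59.2 61.3 63.1]
slice 0 700 x [-4.5  4.9] y [-22.2  19.6] z [55.8 61.3 63.1]
slice 30 697 x [25.1 34.9] y [-21.2  19.6] z [57.4 61.3 63. ]
slice 50 695 x [45.1 54.9] y [-21.2  19.6] z [56.8 61.2 62.8]
slopes [1.0000e-03 6.1427e+01] [-3.0000e-03  6.1435e+01]
grip 3590 x [-38.7 264.1] y [-94.6 -40.2] z [46.9 54.6 59.3]
foot 1106 x [-47.1  -4.9] y [-129.8 -108.6] z [54.8 60.4 62.1]
trigger 369 x [ 4.2 13.9] y [-67.4 -30.5] z [47.4 49.9 51.1]
front cheeks L 218 x [72.2 85.7] y [20.2 41.3] z [46.8 49.4 51.6]
front cheeks R 178 x [72.1 85.9] y [-41.2 -22.5] z [46.6 49.5 52.7]
rear stop 628 x [-92.8 -84.2] y [-23.7  23.6] z [35.7 38.9 40.3]
rest 484 x [-54.2   4.7] y [-133.7 -105.1] z [20.  21.4 22.4]
```

View pics/w6.png

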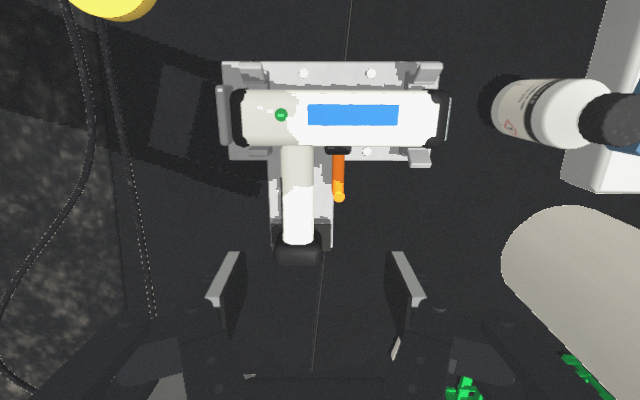

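The trigger is out again at (339,175). The gun is level in both saddles, about 2 mm rearward of nominal and still clear of the stop, and the robot is clear. Handing in.

```bash
python3 -c "
from plant import ctrl
print(ctrl.sign_off())"
```

```text
the job is handed in; nothing more can be done
None
```

I laid the gun in the cradle facing the bottle, squeezed the trigger fully in for about half a second and let it spring back, then handed the job in at about 13 s with the gripper clear; the hand-in returned no verdict, and I did not re-measure the bottle, timer or rack.

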